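# Set a straightedge against two marker pins and weigh it down

### The arm

A 7-joint arm with a two-finger parallel gripper is mounted at the origin on the work surface. World frame = base frame: x ahead of the robot, y to its left, z up, the work surface at z = 0. Lengths are in mm, angles in rad, forces in N, time in s.
With the tool pointing down it reaches from about 425 to 950 mm from the base axis. Payload 16.7 kg.
Tool frame: the origin (TCP) lies at the very end of the fingers, on their centre line; the grasp point (between the pads) lies 19 mm behind it; z points along the fingers, y is the line along which they close (so a half turn about z gives the same grasp; the last joint's range is limited). The gripper opens to 94 mm and grips with 3 to 60 N. Pads are 16 mm wide; open, the fingers measure 119 mm over their backs; the gripper's body (75 mm by 177 mm) begins 78 mm behind the grasp point.
Start: joints at [1.103, 0.426, 0.074, 1.606, -0.034, 1.111, -0.067], TCP at [211.532, -640.959, 205.467] pointing down, gripper open.
Joint ranges: [-2.85, 2.85], [-0.5, 2.14], [-1.23, 1.37], [0.21, 2.46], [-1.02, 4.16], [0.16, 2.05], [-2.73, 2.73]. Speed limits (rad/s): [1.89, 1.89, 2.39, 2.39, 3.01, 3.01, 3.01].

### API

Orientations are given as [roll, pitch, yaw] about the fixed x, y, z axes, in that order (R = Rz(yaw) Ry(pitch) Rx(roll)).
In Python, from workcell import env gives the robot as it stands.
- The arm moves only by the tool jog_arm, never from a script. Its argument "deltas" is a list of rows, each an object with "delta_pos": the shift along the tool's x, y, z in mm, a list of three; "turn": the turn, a rotation vector about the tool's x, y, z in rad, a list of three; "jaw": the closure, from 0 (fully open) to 1 (shut). In form: [{"delta_pos": [tx, ty, tz], "turn": [ax, ay, az], "jaw": jaw}, ...]. A call has 1 to 12 rows; each row shifts and turns the commanded pose from where the row before left it, along the tool's axes as they then stand; what a row does not reach is not made up. A row lasts 1/10 s, in which the tool goes at most 50 mm and 8.59 degrees, less where a joint would pass 70% of its speed; a pose out of reach is approached as far as the arm can. A call with a gripper value outside its range is refused whole. The fingers move at their own pace and stop on an object; "newtons" is the grip in N (left out, the last holds). Time passes only in rows, so rows that do not move let the fingers close. It gives the time, the measured TCP pose, the force, the opening and the grip force at its end, in the units of the state.
- env.get_obs(): the state, without advancing time (a new reading comes with each control period).
- env.capture(name): name is "side" or "top"; returns the picture (420x560x3 uint8, red, green, blue); there is no depth.
- env.camera_model(name): a dict with "fx", "fy", "cx", "cy" (pixels), "R" (3x3) and "t" (3): a world point X has camera coordinates R X + t. Camera axes: x right, y down, z forward; pixel columns grow to the right and rows downward; lengths in mm; the calibration is good to about 2 mm. A picture is of the moment at which its call begins. camera_model takes no time and is no camera call.
- env.sign_off(): hands the job in; it is judged then, once.
The state is a dict: "time_s": time; "q": joint angles; "joint_vel": joint speeds; "joint_efforts": joint torques, N m; "ee_pos": TCP position; "ee_rot": TCP orientation; "contact_force": force on the tool from outside, world axes, zero at the start; "ft_torque": the same for the moment, N m; "opening": opening from 0.0 (shut) to 1.0 (fully open); "gripper_force": force on a finger pad.
Only numpy, scipy, OpenCV 4.12 (cv2) and the standard library are available. Lean on these libraries where they do the work, as an engineer would, in place of code of your own. Each camera call takes 0.05 s, during which the arm holds its last target. There are 200 camera calls.

### The job

Slide the handled metal straightedge across the cutting mat, away from the robot, until its far long edge bears lightly on both marker pins at once, and keep that light pressure on both for about half a second. Then leave it there, flat and touching both pins, and gently set the knobbed steel weight upright on its bare blade to hold it. Never push hard on the pins: they bend under more than about 8 N each; and leave the spools and other things alone.

Things in the scene. Friction and masses are not known exactly. Their poses are not given: they have to be found in the camera images.
- straightedge: loose aluminium straightedge, 60 mm (x) by 420 mm (y) by 6 mm thick, 0.3 to 0.55 kg, friction unknown; lies flat between robot and pins, x pointing away from the robot within 0.3 rad. Origin: under its centre. Black handle bar on its centre: 16 mm (x) by 70 mm (y), from 6 to 40 mm above the table. The far long edge (x = +30 mm) is the working edge
- pin_left: marker plate on the mat at the robot's left (+y): a thin flush brass plate, 66 x 22 mm, that nothing catches on, carrying an upright brass pin, 12 mm diameter, 22 mm tall. Origin: centre of the plate. The pin is locked somewhere in the plate's slot, up to 20 mm nearer or farther (world x) than the origin: find it by touch. It is rigid up to 8 N and must not be loaded beyond
- pin_right: the same kind of plate and pin at the robot's right (-y), its pin also up to 20 mm off in x. The two plates are 200 to 350 mm apart; a pin touches the straightedge when its axis is at x = +36 mm in the straightedge's frame
- weight: loose steel pattern weight, 0.36 kg: disc 48 mm across and 20 mm high, with an upright knob 18 mm across on top from 20 to 50 mm above its underside. Stands at the left or right of the mat. Origin: centre of its underside
- spool_a: bystander: wooden thread spool, 44 mm across, 45 mm tall, standing; origin under its centre
- spool_b: bystander: plastic thread spool, 40 mm across, 50 mm tall, standing; origin under its centre
- spool_c: bystander: dark wooden spool, 52 mm across, 55 mm tall, standing beyond the pins; origin under its centre
- bobbin: bystander: small metal bobbin, 22 mm across, 12 mm tall, standing beyond the pins; origin under its centre
- cone: bystander: thread cone, 72 mm across, 115 mm tall; origin under its centre
- tin: bystander: round button tin, 76 mm across, 60 mm tall; origin under its centre
- chalk: bystander: flat tile of tailor's chalk, 45 x 40 x 8 mm; origin under its centre
Things that resemble listed ones, but are neither listed nor needed, are in the scene too. Leave any pink or red look-alike of the pin_right alone.

How it is judged:
By the outcome, as a careful person would: the job done as asked, in the order asked, and still so for the second after the job is handed in, with the robot touching nothing.
It also fails if it takes over 72 s, if anything falls off the work surface, if the arm or the gripper's body presses on something with over 40 N, if the wrist force passes 120 N, or if a joint passes its speed limit or range.

## Working session

There is one attempt and no reset: what is moved stays moved. The work goes in short steps, Python scripts to look and compute and a tool call to move; the robot and the scene stay as the last step left them, time stands still between calls to the robot, and variables do not carry over. Pictures are saved under pics/ and viewed, at most 10 in all, crops included, and the job is handed in when it is done.

Besides the shell and the picture viewer there is one more tool, called after "Emit:" by a JSON object that holds its "method" and its "body". jog_arm: Moves the arm, as the interface text tells. Its arguments: {"type":"object","properties":{"deltas":{"type":"array"},"newtons":{"type":"number"}},"required":["deltas"]}

```bash
mkdir -p pics
cat > h.py <<'E'
import numpy as np,cv2
from workcell import env
def px(name,u,v,z):
    c=env.camera_model(name);R=np.array(c["R"]);t=np.array(c["t"])
    d=R.T@np.array([(u-c["cx"])/c["fx"],(v-c["cy"])/c["fy"],1]);o=-R.T@t
    return (o+d*(z-o[2])/d[2]).round(1)
def proj(name,X):
    c=env.camera_model(name);p=np.array(c["R"])@np.array(X)+np.array(c["t"])
    return np.array([c["fx"]*p[0]/p[2]+c["cx"],c["fy"]*p[1]/p[2]+c["cy"]]).round(1)
E
python3 - <<'E'
from h import *
for n in("top","side"):
    im=env.capture(n)[:,:,::-1];cv2.imwrite(f"pics/{n}_raw.png",im);cv2.imwrite(f"pics/{n}0.png",cv2.resize(im,(800,600),interpolation=cv2.INTER_CUBIC))
    c=env.camera_model(n);print(n,-np.array(c["R"]).T@np.array(c["t"]),c["fx"],np.round(c["R"],3).tolist())
o=env.get_obs();print(o)
E
```

```text
top [ 452.55756358    4.29450679 1055.28228005] 489.6967006304047 [[0.021, -1.0, 0.0], [-0.985, -0.021, -0.172], [0.172, 0.003, -0.985]]
side [ 520.66221734 -590.21598642  709.12505311] 386.6074302983347 [[0.98, -0.201, -0.008], [-0.156, -0.733, -0.662], [0.127, 0.65, -0.749]]
{'time_s': 0.1, 'q': array([ 1.10251686,  0.42662613,  0.07387711,  1.60655223, -0.0340636 ,
        1.11079824, -0.06711074]), 'joint_vel': array([-9.86663943e-04, -5.58126633e-05,  3.04000851e-04,  7.62365137e-05,
       -1.76307027e-03,  9.30606622e-04, -1.28360606e-03]), 'joint_efforts': array([ 7.69616221e-03, -9.37471247e+01,  3.67512055e+00, -4.55043912e+01,
       -4.88864514e-02,  1.68079266e-02,  4.81901930e-05]), 'ee_pos': array([ 211.37245736, -640.63141554,  204.87120713]), 'ee_rot': array([-3.14047406e+00,  1.18090553e-04,  3.18731107e-01]), 'contact_force': array([ 0.93972996, -0.50772795,  0.03763378]), 'ft_torque': array([-0.00880021,  0.04464847,  0.00098415]), 'gripper_force': 0.0, 'opening': 0.9987364820311361}
```

View pics/top0.png

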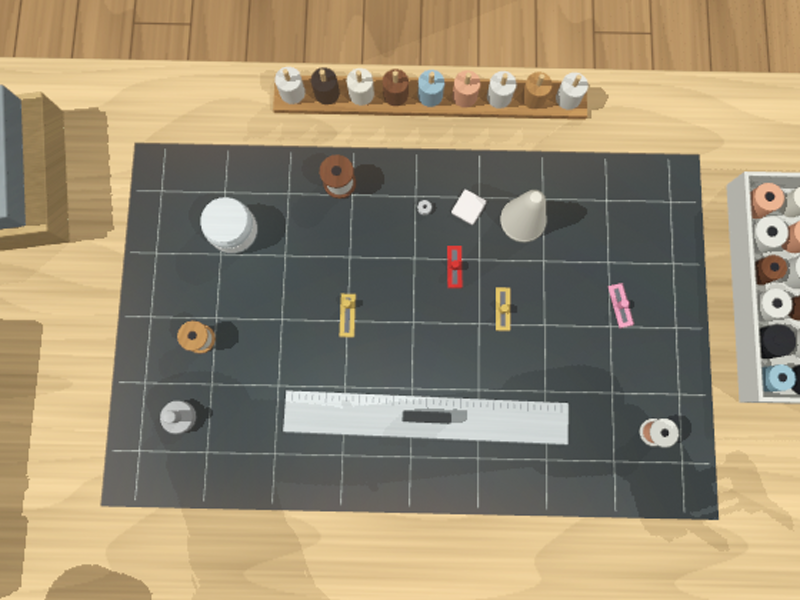

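View pics/side0.png

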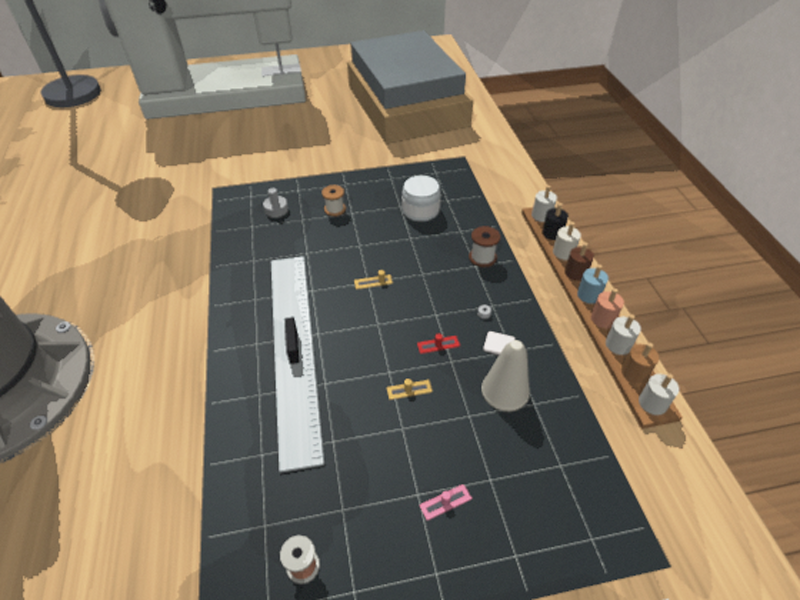

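The top view shows the straightedge (285–568, 390–443) with its handle at (427,417). The brass plates are at (347,315) on the left and (503,309) on the right, and the weight is at (178,416).

Could be taken for pin_right: brass (503,309), red (455,266) and pink (620,305). By the description I choose the brass one. Could be taken for the weight: weight (178,416) and spools (195,336) and (659,432). I choose the knobbed grey one. Next is a close crop to check these choices.

Run:
```python
from h import *
im=cv2.imread("pics/top_raw.png")
a=cv2.resize(im[190:318,190:410],None,fx=3.6,fy=3.6,interpolation=cv2.INTER_CUBIC)
b=cv2.resize(im[270:306,100:150],None,fx=3.6,fy=3.6,interpolation=cv2.INTER_CUBIC)
c=np.zeros((a.shape[0]+b.shape[0],a.shape[1],3),np.uint8);c[:a.shape[0]]=a;c[a.shape[0]:,:b.shape[1]]=b
s=cv2.imread("pics/side_raw.png");d=cv2.resize(s[180:290,240:310],None,fx=1,fy=1)
d=cv2.resize(s[185:203,240:280],None,fx=7,fy=7,interpolation=cv2.INTER_CUBIC);e=cv2.resize(s[262:280,268:308],None,fx=7,fy=7,interpolation=cv2.INTER_CUBIC)
c[a.shape[0]:a.shape[0]+126,200:480]=d;c[a.shape[0]:a.shape[0]+126,500:780]=e
cv2.imwrite("pics/crop1.png",c);print(c.shape)
```

```text
(591, 792, 3)
```

View pics/crop1.png

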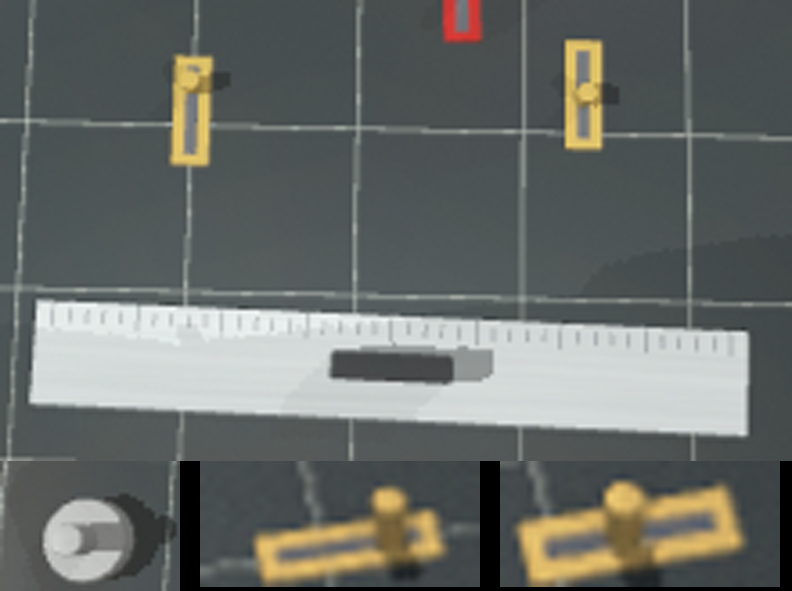

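The crop confirms both plates are brass. The left pin top is at (188,76), the right pin top at (587,91), and the ruler corners are at (37,300), (748,331), (747,436), (30,404). The weight's knob top is at (66,538).

Run:
```python
from h import *
r=lambda u,v,z,n="top",ox=190,oy=190,s=3.6:px(n,(u+.5)/s-.5+ox,(v+.5)/s-.5+oy,z)
C=[r(*p,6) for p in((37,300),(748,331),(747,436),(30,404))];print(C)
c=np.mean(C,0);print("centre",c,"len",np.linalg.norm(C[0]-C[1]),np.linalg.norm(C[0]-C[3]),"yaw",[np.arctan2(-(a-b)[0],(a-b)[1]) for a,b in((C[0],C[1]),(C[3],C[2]))])
H=[r(*p,40) for p in((331,353),(454,358),(453,383),(331,379))];print("handle",np.mean(H,0),H)
print("pinL",r(188,76,22),"side",r(389,494-461,22,"side",240-200/7,185,7),"plate",r(192,110,0))
print("pinR",r(587,91,22),"side",r(624,492-461,22,"side",268-500/7,262,7),"plate",r(583,95,0))
w=lambda u,v,z:r(u,v-461,z,"top",100,270)
print("weight knob",w(66,538,50),"disc",w(88,540,20))
im=(lambda n,u,v,z:px(n,u*.7,v*.7,z))
print("weight side knob",im("side",273,191,50),"disc",im("side",276,205,20))
print("spools",im("top",192,335,45),im("top",663,432,50),im("top",337,172,55),"red",im("top",455,266,10),"pink",im("top",620,305,10))
```

```text
[array([493.2, 186.9,   6. ]), array([ 484.1, -232.6,    6. ]), array([ 423.5, -231. ,    6. ]), array([432.9, 187.9,   6. ])]
centre [458.425 -22.2     6.   ] len 419.5986892257887 60.30829130393268 yaw [np.float64(-0.021689089451467865), np.float64(-0.022435957780306354)]
handle [457.825 -22.625  40.   ] [array([465.6,  12.3,  40. ]), array([464.3, -57.6,  40. ]), array([450.3, -57.2,  40. ]), array([451.1,  12. ,  40. ])]
pinL [626.6 101.2  22. ] side [625.8 103.4  22. ] plate [609.5 100.1   0. ]
pinR [ 622.7 -136.    22. ] side [ 622.7 -134.2   22. ] plate [ 623.8 -136.5    0. ]
weight knob [451.7 343.2  50. ] disc [450.8 340.5  20. ]
weight side knob [453.8 339.1  50. ] disc [454.1 333.3  20. ]
spools [567.9 320.1  45. ] [ 444.1 -356.4   50. ] [816.9 118.1  55. ] red [686.6 -63.   10. ] pink [ 631.5 -313.5   10. ]
```

Emit:
{"method": "jog_arm", "body": {"deltas": [{"delta_pos": [27,-29.4,0],"turn": [0,0,0],"jaw": 0.3},{"delta_pos": [27,-29.4,0],"turn": [0,0,0],"jaw": 0.3},{"delta_pos": [27,-29.4,0],"turn": [0,0,0],"jaw": 0.5},{"delta_pos": [27,-29.4,0],"turn": [0,0,0],"jaw": 0.6},{"delta_pos": [27,-29.4,0],"turn": [0,0,0],"jaw": 0.66},{"delta_pos": [27,-29.4,0],"turn": [0,0,0],"jaw": 0.66},{"delta_pos": [27,-29.4,0],"turn": [0,0,0],"jaw": 0.66},{"delta_pos": [27,-29.4,0],"turn": [0,0,0],"jaw": 0.66},{"delta_pos": [27,-29.4,0],"turn": [0,0,0],"jaw": 0.66},{"delta_pos": [27,-29.4,0],"turn": [0,0,0],"jaw": 0.66},{"delta_pos": [27,-29.4,0],"turn": [0,0,0],"jaw": 0.66},{"delta_pos": [27,-29.4,0],"turn": [0,0,0],"jaw": 0.66}], "newtons": 5}}

```text
time_s: 1.3
ee_pos: [408.9, -202.8, 205.5]
ee_rot: [3.141, 0.0, 0.319]
contact_force: [1.8, 0.1, -0.9]
opening: 0.339
gripper_force: 0.0
```

Emit:
{"method": "jog_arm", "body": {"deltas": [{"delta_pos": [27,-29.4,0],"turn": [0,0,0],"jaw": 0.66},{"delta_pos": [27,-29.4,0],"turn": [0,0,0],"jaw": 0.66},{"delta_pos": [27,-29.4,0],"turn": [0,0,0],"jaw": 0.66},{"delta_pos": [27,-29.4,0],"turn": [0,0,0],"jaw": 0.66},{"delta_pos": [27,-29.4,0],"turn": [0,0,0],"jaw": 0.66},{"delta_pos": [0,0,0],"turn": [0,0,-0.12],"jaw": 0.66},{"delta_pos": [0,0,0],"turn": [0,0,-0.12],"jaw": 0.66},{"delta_pos": [0,0,0],"turn": [0,0,-0.12],"jaw": 0.66},{"delta_pos": [0,0,0],"turn": [0,0,-0.12],"jaw": 0.66},{"delta_pos": [0,0,0],"turn": [0,0,-0.12],"jaw": 0.66},{"delta_pos": [0,0,0],"turn": [0,0,-0.12],"jaw": 0.66},{"delta_pos": [0,0,0],"turn": [0,0,-0.12],"jaw": 0.66}]}}

```text
time_s: 2.5
ee_pos: [490.6, -22.5, 205.3]
ee_rot: [-3.141, 0.0, 1.164]
contact_force: [-0.0, 0.5, -0.6]
opening: 0.338
gripper_force: 0.0
```

Emit:
{"method": "jog_arm", "body": {"deltas": [{"delta_pos": [0,0,0],"turn": [0,0,-0.13],"jaw": 0.66},{"delta_pos": [0,0,0],"turn": [0,0,-0.13],"jaw": 0.66},{"delta_pos": [0,0,0],"turn": [0,0,-0.13],"jaw": 0.66},{"delta_pos": [0,-16,20],"turn": [0,0,0],"jaw": 0.66},{"delta_pos": [0,-16.5,30],"turn": [0,0,0],"jaw": 0.66},{"delta_pos": [0,0,40],"turn": [0,0,0],"jaw": 0.66},{"delta_pos": [0,0,30],"turn": [0,0,0],"jaw": 0.66},{"delta_pos": [0,0,10],"turn": [0,0,0],"jaw": 0.66},{"delta_pos": [0,0,0],"turn": [0,0,0],"jaw": 0.66}]}}

```text
time_s: 3.4
ee_pos: [457.6, -21.6, 74.7]
ee_rot: [-3.139, -0.0, 1.549]
contact_force: [0.3, -0.2, 0.4]
opening: 0.343
gripper_force: 0.0
```

Run:
```python
from h import *
im=env.capture("side")[:,:,::-1]
cv2.imwrite("pics/s1.png",cv2.resize(im[150:340,140:330],(600,600),interpolation=cv2.INTER_CUBIC))
o=env.get_obs();print(o["ee_pos"],o["ee_rot"],o["contact_force"],o["ft_torque"])
```

```text
[458.43259508 -21.61417797  75.84541201] [-3.14099139e+00 -2.83319018e-04  1.54895068e+00] [ 1.06318534 -0.68907717  0.78874088] [-0.03285492 -0.0841      0.05073872]
```

View pics/s1.png

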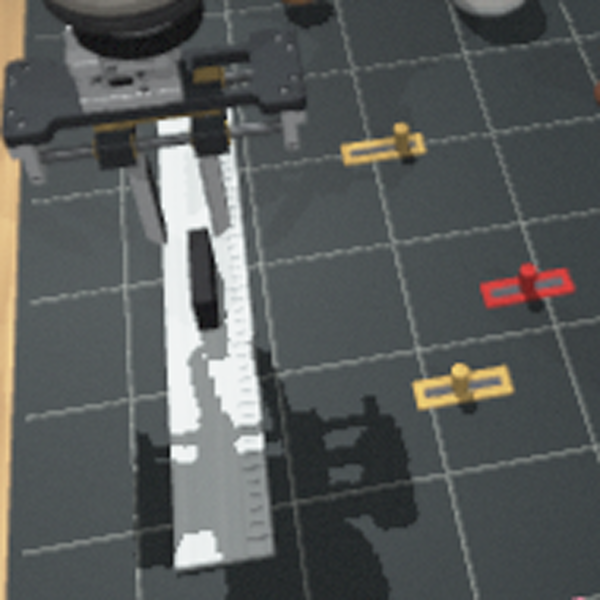

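The side view shows the fingers straddling the black handle (205,275), with about 8 mm clear on each side. Next I descend.

Emit:
{"method": "jog_arm", "body": {"deltas": [{"delta_pos": [0,0,20],"turn": [0,0,0],"jaw": 0.66},{"delta_pos": [0,0,20],"turn": [0,0,0],"jaw": 0.66},{"delta_pos": [0,0,12],"turn": [0,0,0],"jaw": 0.66},{"delta_pos": [0,0,7],"turn": [0,0,0],"jaw": 0.66},{"delta_pos": [0,0,0],"turn": [0,0,0],"jaw": 0.66},{"delta_pos": [0,0,0],"turn": [0,0,0],"jaw": 0.66}]}}

```text
time_s: 4.05
ee_pos: [458.8, -21.7, 17.2]
ee_rot: [3.141, 0.0, 1.549]
contact_force: [-0.6, 0.6, 1.7]
opening: 0.338
gripper_force: 0.0
```

```bash
cat >> h.py <<'E'
def avg(n=8):
    F=[];T=[];P=[]
    for _ in range(n):
        env.capture("top");o=env.get_obs();F.append(o["contact_force"]);T.append(o["ft_torque"]);P.append(np.r_[o["ee_pos"],o["ee_rot"]])
    print("F",np.mean(F,0).round(2),"sd",np.std(F,0).round(2),"T",np.mean(T,0).round(3),"sd",np.std(T,0).round(3),"P",np.mean(P,0).round(3)[[0,1,2,5]],o["time_s"],o["opening"])
E
python3 -c "
from h import *
avg()"
```

```text
F [-0.02 -0.2  -0.04] sd [0.37 0.48 0.55] T [-0.005 -0.095  0.001] sd [0.027 0.022 0.031] P [458.65  -21.821  17.003   1.549] 4.45 0.3399533996935885
```

Emit:
{"method": "jog_arm", "body": {"deltas": [{"delta_pos": [0,2,2],"turn": [0,0,0],"jaw": 0.66},{"delta_pos": [0,3,2],"turn": [0,0,0],"jaw": 0.66},{"delta_pos": [0,2,0],"turn": [0,0,0],"jaw": 0.66},{"delta_pos": [0,3,0],"turn": [0,0,0],"jaw": 0.66},{"delta_pos": [0,5,0],"turn": [0,0,0],"jaw": 0.66},{"delta_pos": [0,7,0],"turn": [0,0,0],"jaw": 0.66},{"delta_pos": [0,7,0],"turn": [0,0,0],"jaw": 0.66},{"delta_pos": [0,7,0],"turn": [0,0,0],"jaw": 0.66},{"delta_pos": [0,7,0],"turn": [0,0,0],"jaw": 0.66},{"delta_pos": [0,7,0],"turn": [0,0,0],"jaw": 0.66},{"delta_pos": [0,7,0],"turn": [0,0,0],"jaw": 0.66},{"delta_pos": [0,7,0],"turn": [0,0,0],"jaw": 0.66}]}}

```text
time_s: 5.65
ee_pos: [522.8, -23.2, 12.5]
ee_rot: [-3.142, -0.0, 1.549]
contact_force: [-2.8, -0.8, 1.8]
opening: 0.342
gripper_force: 1.5
```

Emit:
{"method": "jog_arm", "body": {"deltas": [{"delta_pos": [0,7,0],"turn": [0,0,0],"jaw": 0.66},{"delta_pos": [0,7,0],"turn": [0,0,0],"jaw": 0.66},{"delta_pos": [0,7,0],"turn": [0,0,0],"jaw": 0.66},{"delta_pos": [0,7,0],"turn": [0,0,0],"jaw": 0.66},{"delta_pos": [0,7,0],"turn": [0,0,0],"jaw": 0.66},{"delta_pos": [0,4,0],"turn": [0,0,0],"jaw": 0.66},{"delta_pos": [0,2,0],"turn": [0,0,0],"jaw": 0.66}]}}

```text
time_s: 6.35
ee_pos: [563.7, -24.0, 12.4]
ee_rot: [3.142, -0.0, 1.549]
contact_force: [-3.6, -0.4, 3.0]
opening: 0.341
gripper_force: 1.8
```

Run:
```python
from h import *
avg(4)
im=env.capture("top")[:,:,::-1];cv2.imwrite("pics/top1_raw.png",im)
cv2.imwrite("pics/t1.png",cv2.resize(im[180:290,190:410],(800,400),interpolation=cv2.INTER_CUBIC))
```

```text
F [ 0.46 -0.14 -0.21] sd [0.39 0.53 0.22] T [-0.055 -0.079 -0.01 ] sd [0.013 0.034 0.011] P [563.663 -24.048  12.518   1.549] 6.55 0.3389234933521218
```

View pics/t1.png

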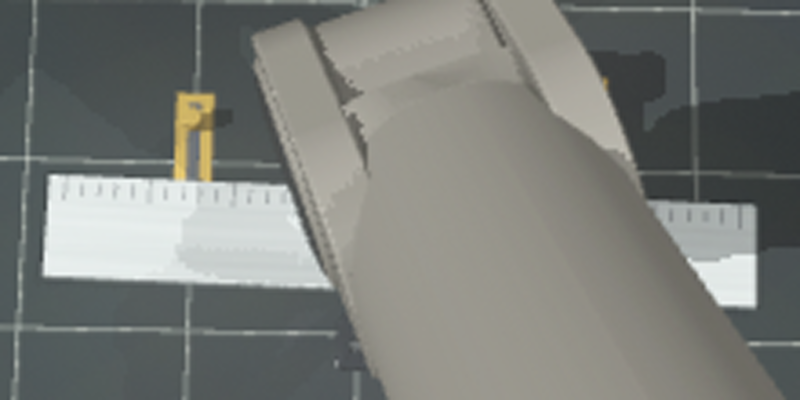

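The ruler is still straight, with corners at (50,174) and (756,205). The left pin is at (195,115) with the edge short of it, about 33 mm left to go.

Emit:
{"method": "jog_arm", "body": {"deltas": [{"delta_pos": [0,3,0],"turn": [0,0,0],"jaw": 0.66},{"delta_pos": [0,4,0],"turn": [0,0,0],"jaw": 0.66},{"delta_pos": [0,4,0],"turn": [0,0,0],"jaw": 0.66},{"delta_pos": [0,4,0],"turn": [0,0,0],"jaw": 0.66},{"delta_pos": [0,4,0],"turn": [0,0,0],"jaw": 0.66},{"delta_pos": [0,3,0],"turn": [0,0,0],"jaw": 0.66},{"delta_pos": [0,2,0],"turn": [0,0,0],"jaw": 0.66},{"delta_pos": [0,1,0],"turn": [0,0,0],"jaw": 0.66},{"delta_pos": [0,0.5,0],"turn": [0,0,0],"jaw": 0.66},{"delta_pos": [0,0.5,0],"turn": [0,0,0],"jaw": 0.66}]}}

```text
time_s: 7.6
ee_pos: [589.3, -24.7, 12.5]
ee_rot: [3.142, -0.0, 1.549]
contact_force: [-2.2, 0.4, 0.4]
opening: 0.34
gripper_force: 1.1
```

Emit:
{"method": "jog_arm", "body": {"deltas": [{"delta_pos": [0,0.5,0],"turn": [0,0,0],"jaw": 0.66},{"delta_pos": [0,0.5,0],"turn": [0,0,0],"jaw": 0.66}]}}

```text
time_s: 7.8
ee_pos: [590.3, -24.7, 12.5]
ee_rot: [3.141, -0.0, 1.549]
contact_force: [-1.0, -0.7, -0.4]
opening: 0.345
gripper_force: 0.8
```

Emit:
{"method": "jog_arm", "body": {"deltas": [{"delta_pos": [0,0.5,0],"turn": [0,0,0],"jaw": 0.66},{"delta_pos": [0,0.5,0],"turn": [0,0,0],"jaw": 0.66}]}}

```text
time_s: 8.0
ee_pos: [591.3, -24.8, 12.5]
ee_rot: [3.142, -0.0, 1.549]
contact_force: [-2.1, -0.2, -1.0]
opening: 0.336
gripper_force: 0.7
```

Emit:
{"method": "jog_arm", "body": {"deltas": [{"delta_pos": [0,0.5,0],"turn": [0,0,0],"jaw": 0.66},{"delta_pos": [0,0.5,0],"turn": [0,0,0],"jaw": 0.66}]}}

```text
time_s: 8.2
ee_pos: [592.3, -24.7, 12.5]
ee_rot: [-3.142, -0.0, 1.549]
contact_force: [-1.1, 0.0, -0.7]
opening: 0.341
gripper_force: 0.7
```

Emit:
{"method": "jog_arm", "body": {"deltas": [{"delta_pos": [0,0.5,0],"turn": [0,0,0],"jaw": 0.66},{"delta_pos": [0,0.5,0],"turn": [0,0,0],"jaw": 0.66}]}}

```text
time_s: 8.4
ee_pos: [593.3, -24.8, 12.5]
ee_rot: [-3.142, -0.0, 1.549]
contact_force: [-1.5, 0.2, -0.7]
opening: 0.343
gripper_force: 0.7
```

Emit:
{"method": "jog_arm", "body": {"deltas": [{"delta_pos": [0,0.5,0],"turn": [0,0,0],"jaw": 0.66}]}}

```text
time_s: 8.5
ee_pos: [593.8, -24.8, 12.5]
ee_rot: [3.142, -0.0, 1.549]
contact_force: [-1.7, -1.2, -1.2]
opening: 0.341
gripper_force: 0.7
```

Emit:
{"method": "jog_arm", "body": {"deltas": [{"delta_pos": [0,0.5,0],"turn": [0,0,0],"jaw": 0.66}]}}

```text
time_s: 8.6
ee_pos: [594.3, -24.8, 12.5]
ee_rot: [-3.142, -0.0, 1.549]
contact_force: [-3.5, -0.2, 0.0]
opening: 0.341
gripper_force: 1.5
```

Emit:
{"method": "jog_arm", "body": {"deltas": [{"delta_pos": [0,0.5,0],"turn": [0,0,0],"jaw": 0.66}]}}

```text
time_s: 8.7
ee_pos: [594.5, -24.8, 12.5]
ee_rot: [-3.141, 0.0, 1.549]
contact_force: [-4.5, -0.6, 1.7]
opening: 0.337
gripper_force: 2.2
```

Emit:
{"method": "jog_arm", "body": {"deltas": [{"delta_pos": [0,0.5,0],"turn": [0,0,0],"jaw": 0.66}]}}

```text
time_s: 8.8
ee_pos: [594.9, -24.9, 12.5]
ee_rot: [-3.141, 0.0, 1.549]
contact_force: [-4.4, 0.0, 1.7]
opening: 0.341
gripper_force: 2.3
```

Emit:
{"method": "jog_arm", "body": {"deltas": [{"delta_pos": [0,0.5,0],"turn": [0,0,0],"jaw": 0.66}]}}

```text
time_s: 8.9
ee_pos: [595.5, -25.0, 12.5]
ee_rot: [-3.141, 0.0, 1.549]
contact_force: [-5.3, -2.0, 2.5]
opening: 0.339
gripper_force: 2.5
```

Emit:
{"method": "jog_arm", "body": {"deltas": [{"delta_pos": [0,0.3,0],"turn": [0,0,0],"jaw": 0.66}]}}

```text
time_s: 9.0
ee_pos: [595.6, -25.0, 12.5]
ee_rot: [-3.141, 0.0, 1.549]
contact_force: [-7.5, -1.8, 6.2]
opening: 0.341
gripper_force: 3.8
```

Emit:
{"method": "jog_arm", "body": {"deltas": [{"delta_pos": [0,0.3,0],"turn": [0,0,0],"jaw": 0.66}]}}

```text
time_s: 9.1
ee_pos: [595.6, -25.0, 12.4]
ee_rot: [-3.14, 0.0, 1.549]
contact_force: [-9.6, 0.1, 7.0]
opening: 0.342
gripper_force: 4.7
```

Run:
```python
from h import *
avg(4)
im=env.capture("top")[:,:,::-1];sd=env.capture("side")[:,:,::-1];cv2.imwrite("pics/top2_raw.png",im)
g=lambda a,s:cv2.resize(a,None,fx=s,fy=s,interpolation=cv2.INTER_CUBIC)
a=g(im[180:280,190:410],3.6);b=g(sd[180:212,225:295],5.5);c=g(sd[250:282,250:320],5.5)
cv2.imwrite("pics/t2.png",np.vstack([a,np.hstack([b,np.zeros((b.shape[0],792-770,3),np.uint8),c])]))
```

```text
F [-8.21 -1.1   5.54] sd [0.38 0.56 0.17] T [-0.279  1.917  0.072] sd [0.03  0.025 0.012] P [595.604 -25.042  12.446   1.549] 9.3 0.342115497183213
```

View pics/t2.png

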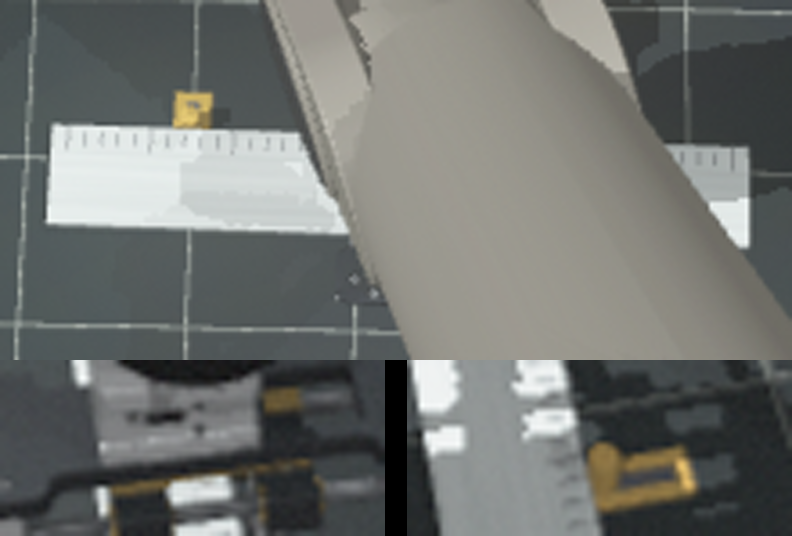

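Both pins look touched: left at (193,110) against the edge, right at (605,465) in the lower crop. The TCP has stalled with a total push of about 8 N, roughly 4 N per pin. I'll hold that and then back off gently.

Emit:
{"method": "jog_arm", "body": {"deltas": [{"delta_pos": [0,0,0],"turn": [0,0,0],"jaw": 0.66},{"delta_pos": [0,0,0],"turn": [0,0,0],"jaw": 0.66},{"delta_pos": [0,0,0],"turn": [0,0,0],"jaw": 0.66},{"delta_pos": [0,0,0],"turn": [0,0,0],"jaw": 0.66},{"delta_pos": [0,0,0],"turn": [0,0,0],"jaw": 0.66},{"delta_pos": [0,0,0],"turn": [0,0,0],"jaw": 0.66},{"delta_pos": [0,0,0],"turn": [0,0,0],"jaw": 0.66}]}}

```text
time_s: 10.1
ee_pos: [595.6, -25.0, 12.4]
ee_rot: [-3.14, 0.0, 1.549]
contact_force: [-8.8, -0.3, 5.6]
opening: 0.335
gripper_force: 4.1
```

Emit:
{"method": "jog_arm", "body": {"deltas": [{"delta_pos": [0,-0.2,0],"turn": [0,0,0],"jaw": 0.66},{"delta_pos": [0,-0.2,0],"turn": [0,0,0],"jaw": 0.66},{"delta_pos": [0,-0.2,0],"turn": [0,0,0],"jaw": 0.66},{"delta_pos": [0,-0.2,0],"turn": [0,0,0],"jaw": 0.66},{"delta_pos": [0,-0.4,0],"turn": [0,0,0],"jaw": 0.66},{"delta_pos": [0,-0.6,0],"turn": [0,0,0],"jaw": 0.66},{"delta_pos": [0,-1,0],"turn": [0,0,0],"jaw": 0.66},{"delta_pos": [0,-1.5,0],"turn": [0,0,0],"jaw": 0.66},{"delta_pos": [0,-2,0],"turn": [0,0,0],"jaw": 0.66},{"delta_pos": [0,-1.5,0],"turn": [0,0,0],"jaw": 0.66},{"delta_pos": [0,0,0],"turn": [0,0,0],"jaw": 0.66}]}}

```text
time_s: 11.2
ee_pos: [588.4, -24.6, 12.5]
ee_rot: [-3.142, -0.0, 1.549]
contact_force: [0.2, -0.1, -0.5]
opening: 0.34
gripper_force: 0.0
```

Emit:
{"method": "jog_arm", "body": {"deltas": [{"delta_pos": [0,0,-5],"turn": [0,0,0],"jaw": 0.66},{"delta_pos": [0,0,-15],"turn": [0,0,0],"jaw": 0.66},{"delta_pos": [0,0,-30],"turn": [0,0,0],"jaw": 0.66},{"delta_pos": [0,0,-35],"turn": [0,0,0],"jaw": 0.66},{"delta_pos": [0,0,-25],"turn": [0,0,0],"jaw": 0.5}]}}

```text
time_s: 11.7
ee_pos: [589.2, -24.4, 125.9]
ee_rot: [3.139, -0.0, 1.549]
contact_force: [-0.3, 0.7, -0.5]
opening: 0.395
gripper_force: 0.0
```

Emit:
{"method": "jog_arm", "body": {"deltas": [{"delta_pos": [18,-7,0],"turn": [0,0,0],"jaw": 0.5},{"delta_pos": [34,-14,0],"turn": [0,0,0],"jaw": 0.5},{"delta_pos": [36,-14,0],"turn": [0,0,0],"jaw": 0.5},{"delta_pos": [36,-14,0],"turn": [0,0,0],"jaw": 0.5},{"delta_pos": [36,-14,0],"turn": [0,0,0],"jaw": 0.5},{"delta_pos": [36,-14,0],"turn": [0,0,0],"jaw": 0.5},{"delta_pos": [36,-14,0],"turn": [0,0,0],"jaw": 0.5},{"delta_pos": [36,-14,0],"turn": [0,0,0],"jaw": 0.5},{"delta_pos": [36,-14,0],"turn": [0,0,0],"jaw": 0.5},{"delta_pos": [33,-14,0],"turn": [0,0,0],"jaw": 0.5},{"delta_pos": [26,-11.4,0],"turn": [0,0,0],"jaw": 0.5},{"delta_pos": [0,0,0],"turn": [0,0,0],"jaw": 0.5}]}}

```text
time_s: 12.9
ee_pos: [450.1, 345.7, 124.0]
ee_rot: [3.141, -0.002, 1.554]
contact_force: [-0.2, -0.8, -0.4]
opening: 0.5
gripper_force: 0.0
```

Run:
```python
from h import *
avg(2)
im=env.capture("top")[:,:,::-1];sd=env.capture("side")[:,:,::-1];cv2.imwrite("pics/top3_raw.png",im)
g=lambda a,s:cv2.resize(a,None,fx=s,fy=s,interpolation=cv2.INTER_CUBIC)
a=g(im[185:275,190:410],3.6);b=g(sd[90:165,155:255],3.6);c=g(sd[170:245,190:310],3.6)
print(a.shape,b.shape,c.shape)
cv2.imwrite("pics/t3.png",np.vstack([a,np.hstack([b,c])]))
```

```text
F [ 0.28 -0.58 -0.28] sd [0.15 0.22 0.57] T [-0.095 -0.112 -0.002] sd [0.035 0.005 0.041] P [451.694 342.672 123.568   1.551] 13.0 0.5023206427395881
(324, 792, 3) (270, 360, 3) (270, 432, 3)
```

View pics/t3.png

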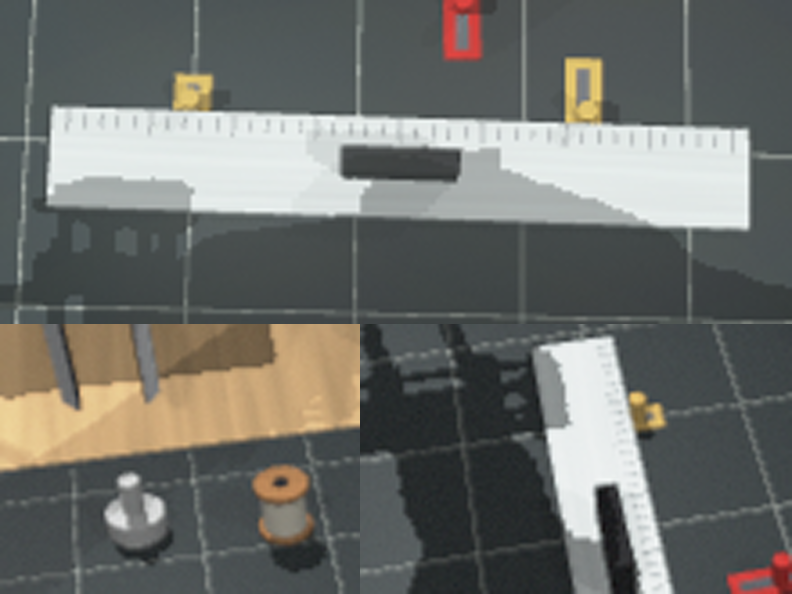

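The ruler sits against both pins, at (190,97) left and (587,112) right. Its corners are (51,106), (749,129), (749,229), (47,206), and the weight's knob top is at (129,480).

Run:
```python
from h import *
r=lambda u,v,z,n="top",ox=190,oy=185,s=3.6:px(n,(u+.5)/s-.5+ox,(v+.5)/s-.5+oy,z)
C=[r(*p,6) for p in((51,106),(749,129),(749,229),(47,206))];c=np.mean(C,0)
y=-np.arctan2((C[0]-C[1])[0],(C[0]-C[1])[1]);print(C,c,y,r(401,163,40))
print("target",c[:2]+75*np.array([-np.sin(y),np.cos(y)]))
s=lambda u,v,z:r(u,v-324,z,"side",155,90)
print("knob side",s(129,480,50),"disc",s(135,519,20))
avg(1)
```

```text
[array([620.2, 185. ,   6. ]), array([ 615.2, -235.6,    6. ]), array([ 554.9, -234.5,    6. ]), array([559.7, 184.4,   6. ])] [587.5   -25.175   6.   ] -0.011887219419413925 [585.6 -25.6  40. ]
target [588.39152046  49.81970109]
knob side [452.2 342.9  50. ] disc [451.1 332.5  20. ]
F [0.24 0.29 0.36] sd [0. 0. 0.] T [-0.072 -0.1   -0.006] sd [0. 0. 0.] P [452.928 340.338 122.929   1.547] 13.15 0.5014547556761685
```

Emit:
{"method": "jog_arm", "body": {"deltas": [{"delta_pos": [1.5,0,20],"turn": [0,0,0],"jaw": 0.5},{"delta_pos": [0,0,30],"turn": [0,0,0],"jaw": 0.5},{"delta_pos": [0,0,25],"turn": [0,0,0],"jaw": 0.5},{"delta_pos": [0,0,15],"turn": [0,0,0],"jaw": 0.5},{"delta_pos": [0,0,7],"turn": [0,0,0],"jaw": 0.5},{"delta_pos": [0,0,0],"turn": [0,0,0],"jaw": 0.5},{"delta_pos": [0,0,0],"turn": [0,0,0],"jaw": 0.5}]}}

```text
time_s: 13.85
ee_pos: [452.8, 343.3, 26.4]
ee_rot: [3.141, -0.001, 1.548]
contact_force: [-0.4, 0.1, 0.2]
opening: 0.504
gripper_force: 0.0
```

Emit:
{"method": "jog_arm", "body": {"deltas": [{"delta_pos": [0,0,0],"turn": [0,0,0],"jaw": 0.7},{"delta_pos": [0,0,0],"turn": [0,0,0],"jaw": 0.76},{"delta_pos": [0,0,0],"turn": [0,0,0],"jaw": 0.8},{"delta_pos": [0,0,0],"turn": [0,0,0],"jaw": 0.85},{"delta_pos": [0,0,0],"turn": [0,0,0],"jaw": 0.95},{"delta_pos": [0,0,0],"turn": [0,0,0],"jaw": 0.95},{"delta_pos": [0,0,0],"turn": [0,0,0],"jaw": 0.95},{"delta_pos": [0,0,0],"turn": [0,0,0],"jaw": 0.95}], "newtons": 25}}

```text
time_s: 14.65
ee_pos: [452.2, 343.0, 25.7]
ee_rot: [3.141, -0.0, 1.549]
contact_force: [-2.1, -0.6, 5.9]
opening: 0.183
gripper_force: 25.0
```

Emit:
{"method": "jog_arm", "body": {"deltas": [{"delta_pos": [0,0,-3],"turn": [0,0,0],"jaw": 0.95},{"delta_pos": [0,0,-7],"turn": [0,0,0],"jaw": 0.95},{"delta_pos": [0,0,-15],"turn": [0,0,0],"jaw": 0.95},{"delta_pos": [0,0,-25],"turn": [0,0,0],"jaw": 0.95},{"delta_pos": [0,0,-20],"turn": [0,0,0],"jaw": 0.95},{"delta_pos": [0,0,-20],"turn": [0,0,0],"jaw": 0.95},{"delta_pos": [0,0,-10],"turn": [0,0,0],"jaw": 0.95},{"delta_pos": [0,0,0],"turn": [0,0,0],"jaw": 0.95}]}}

```text
time_s: 15.45
ee_pos: [452.9, 343.4, 127.3]
ee_rot: [3.139, -0.002, 1.548]
contact_force: [0.8, -0.2, -3.5]
opening: 0.188
gripper_force: 25.0
```

Run:
```python
from h import *
avg(4)
```

```text
F [-0.12  0.04 -3.67] sd [0.54 0.35 0.43] T [-0.023 -0.085 -0.013] sd [0.038 0.022 0.024] P [452.1   342.642 125.185   1.549] 15.65 0.1831561667954976
```

Emit:
{"method": "jog_arm", "body": {"deltas": [{"delta_pos": [-10,5,0],"turn": [0,0,0],"jaw": 0.95},{"delta_pos": [-22,11,0],"turn": [0,0,0],"jaw": 0.95},{"delta_pos": [-30,15,0],"turn": [0,0,0],"jaw": 0.95},{"delta_pos": [-32,16,0],"turn": [0,0,0],"jaw": 0.95},{"delta_pos": [-32,16,0],"turn": [0,0,0],"jaw": 0.95},{"delta_pos": [-32,16,0],"turn": [0,0,0],"jaw": 0.95},{"delta_pos": [-32,16,0],"turn": [0,0,0],"jaw": 0.95},{"delta_pos": [-32,16,0],"turn": [0,0,0],"jaw": 0.95},{"delta_pos": [-30,15,0],"turn": [0,0,0],"jaw": 0.95},{"delta_pos": [-20,10,0],"turn": [0,0,0],"jaw": 0.95},{"delta_pos": [-12.6,6.1,0],"turn": [0,0,0],"jaw": 0.95},{"delta_pos": [0,0,0],"turn": [0,0,0],"jaw": 0.95}]}}

```text
time_s: 16.85
ee_pos: [588.3, 53.0, 124.9]
ee_rot: [-3.141, 0.001, 1.546]
contact_force: [-0.2, 0.2, -2.6]
opening: 0.181
gripper_force: 25.0
```

Emit:
{"method": "jog_arm", "body": {"deltas": [{"delta_pos": [0,0,10],"turn": [0,0,0],"jaw": 0.95},{"delta_pos": [0,0,20],"turn": [0,0,0],"jaw": 0.95},{"delta_pos": [0,0,25],"turn": [0,0,0],"jaw": 0.95},{"delta_pos": [0,0,15],"turn": [0,0,0],"jaw": 0.95},{"delta_pos": [0,0,8],"turn": [0,0,0],"jaw": 0.95},{"delta_pos": [0,0,4],"turn": [0,0,0],"jaw": 0.95},{"delta_pos": [0,0,0],"turn": [0,0,0],"jaw": 0.95},{"delta_pos": [0,0,0],"turn": [0,0,0],"jaw": 0.95}]}}

```text
time_s: 17.65
ee_pos: [588.5, 55.5, 44.2]
ee_rot: [3.141, -0.0, 1.549]
contact_force: [0.0, -0.2, -3.1]
opening: 0.182
gripper_force: 25.0
```

Run:
```python
from h import *
avg(4)
im=env.capture("top")[:,:,::-1];sd=env.capture("side")[:,:,::-1]
g=lambda a,s:cv2.resize(a,None,fx=s,fy=s,interpolation=cv2.INTER_CUBIC)
cv2.imwrite("pics/t4.png",g(sd[130:280,190:340],4))
```

```text
F [-0.06  0.14 -3.03] sd [0.31 0.34 0.22] T [-0.022 -0.084 -0.004] sd [0.012 0.019 0.028] P [588.48   55.325  44.231   1.549] 17.85 0.18696367714544368
```

View pics/t4.png

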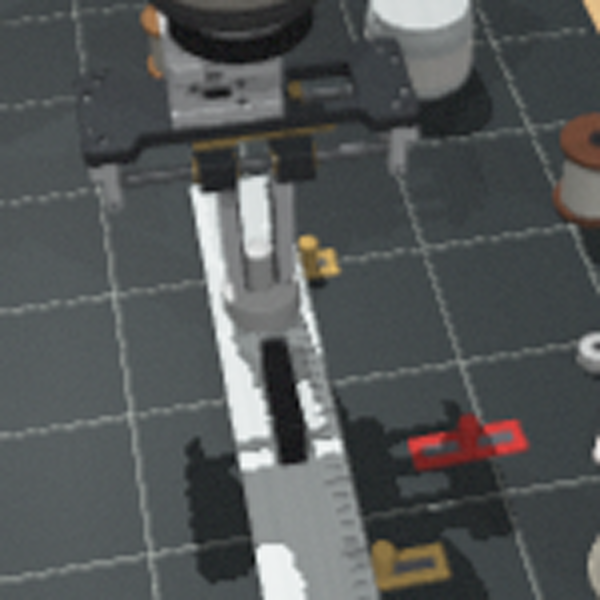

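The weight hangs upright over the blade (disc at 262,305), clear of the handle and the left pin (310,250). Its underside is about 12 mm above the blade, so I lower it gently.

Emit:
{"method": "jog_arm", "body": {"deltas": [{"delta_pos": [0,0,3],"turn": [0,0,0],"jaw": 0.95},{"delta_pos": [0,0,4],"turn": [0,0,0],"jaw": 0.95},{"delta_pos": [0,0,2.5],"turn": [0,0,0],"jaw": 0.95},{"delta_pos": [0,0,1],"turn": [0,0,0],"jaw": 0.95},{"delta_pos": [0,0,0.5],"turn": [0,0,0],"jaw": 0.95},{"delta_pos": [0,0,0],"turn": [0,0,0],"jaw": 0.95}]}}

```text
time_s: 18.55
ee_pos: [588.0, 55.3, 32.4]
ee_rot: [-3.142, -0.0, 1.549]
contact_force: [-0.1, -0.1, -3.5]
opening: 0.186
gripper_force: 25.0
```

Emit:
{"method": "jog_arm", "body": {"deltas": [{"delta_pos": [0,0,0.4],"turn": [0,0,0],"jaw": 0.95},{"delta_pos": [0,0,0.4],"turn": [0,0,0],"jaw": 0.95},{"delta_pos": [0,0,0],"turn": [0,0,0],"jaw": 0.95}]}}

```text
time_s: 18.85
ee_pos: [588.1, 55.3, 31.8]
ee_rot: [3.141, -0.0, 1.549]
contact_force: [0.0, 0.3, -2.7]
opening: 0.186
gripper_force: 25.0
```

Emit:
{"method": "jog_arm", "body": {"deltas": [{"delta_pos": [0,0,0.3],"turn": [0,0,0],"jaw": 0.95},{"delta_pos": [0,0,0],"turn": [0,0,0],"jaw": 0.95}]}}

```text
time_s: 19.05
ee_pos: [588.1, 55.3, 31.8]
ee_rot: [3.141, 0.0, 1.549]
contact_force: [-2.4, 0.3, 3.5]
opening: 0.186
gripper_force: 25.0
```

Emit:
{"method": "jog_arm", "body": {"deltas": [{"delta_pos": [0,0,0],"turn": [0,0,0],"jaw": 0.85},{"delta_pos": [0,0,0],"turn": [0,0,0],"jaw": 0.82},{"delta_pos": [0,0,0],"turn": [0,0,0],"jaw": 0.79},{"delta_pos": [0,0,0],"turn": [0,0,0],"jaw": 0.76},{"delta_pos": [0,0,0],"turn": [0,0,0],"jaw": 0.72},{"delta_pos": [0,0,0],"turn": [0,0,0],"jaw": 0.66},{"delta_pos": [0,0,0],"turn": [0,0,0],"jaw": 0.6},{"delta_pos": [0,0,0],"turn": [0,0,0],"jaw": 0.6}], "newtons": 5}}

```text
time_s: 19.85
ee_pos: [588.1, 55.3, 31.4]
ee_rot: [3.142, -0.0, 1.549]
contact_force: [-0.0, 0.2, -0.2]
opening: 0.397
gripper_force: 0.0
```

Emit:
{"method": "jog_arm", "body": {"deltas": [{"delta_pos": [0,0,-3],"turn": [0,0,0],"jaw": 0.6},{"delta_pos": [0,0,-10],"turn": [0,0,0],"jaw": 0.6},{"delta_pos": [0,0,-25],"turn": [0,0,0],"jaw": 0.6},{"delta_pos": [0,0,-35],"turn": [0,0,0],"jaw": 0.6},{"delta_pos": [0,0,-35],"turn": [0,0,0],"jaw": 0.6},{"delta_pos": [30,-20,0],"turn": [0,0,0],"jaw": 0.6},{"delta_pos": [35,-25,0],"turn": [0,0,0],"jaw": 0.6},{"delta_pos": [35,-25,0],"turn": [0,0,0],"jaw": 0.6},{"delta_pos": [35,-25,0],"turn": [0,0,0],"jaw": 0.6},{"delta_pos": [35,-20,0],"turn": [0,0,0],"jaw": 0.6},{"delta_pos": [30,-10,0],"turn": [0,0,0],"jaw": 0.6},{"delta_pos": [0,0,0],"turn": [0,0,0],"jaw": 0.6}]}}

```text
time_s: 21.05
ee_pos: [465.8, 262.5, 140.7]
ee_rot: [3.141, -0.002, 1.555]
contact_force: [0.5, 0.3, 0.5]
opening: 0.4
gripper_force: 0.0
```

Run:
```python
from h import *
avg(2)
im=env.capture("top")[:,:,::-1];sd=env.capture("side")[:,:,::-1];cv2.imwrite("pics/top5_raw.png",im)
g=lambda a,s:cv2.resize(a,None,fx=s,fy=s,interpolation=cv2.INTER_CUBIC)
a=g(im[185:265,190:410],3.6);b=g(sd[150:230,200:310],3.6);c=g(sd[215:295,210:320],3.6)
cv2.imwrite("pics/t5.png",np.vstack([a,np.hstack([b,c])]))
```

```text
F [ 0.46 -0.64  0.06] sd [0.59 0.74 0.5 ] T [-0.058 -0.077  0.039] sd [0.029 0.018 0.009] P [467.059 259.226 140.179   1.551] 21.15 0.3973576803952433
```

View pics/t5.png

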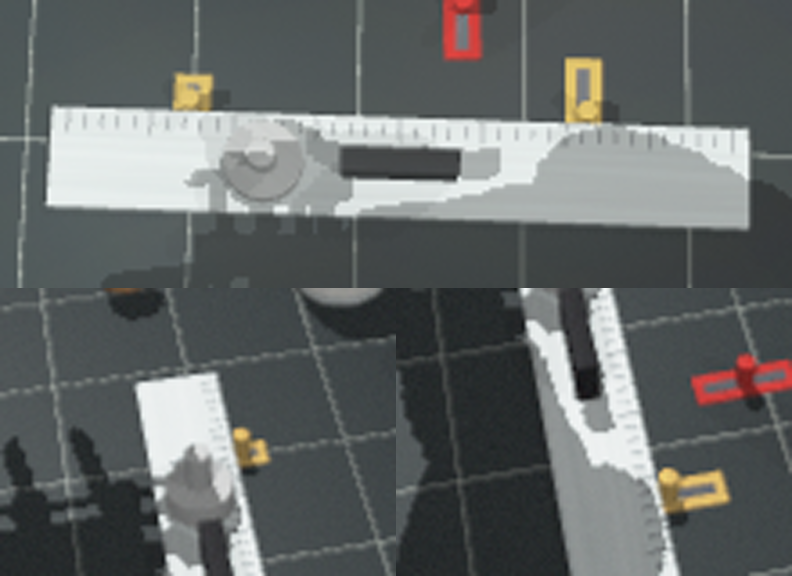

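The ruler corners are unchanged at (51,106) and (749,129). The edge touches both pins, at (190,97) and (587,112), and the weight stands upright on the blade at (262,160).

```bash
python3 -c "
from h import *
print(env.sign_off())"
```

```text
the job is handed in; nothing more can be done
None
```

The job is handed in: the straightedge was held against both pins for about 1 s at an estimated 4 N each (8 N total measured at the wrist), and it lies flat touching both, with the weight upright on its bare blade.

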